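# Unclamp a finished dental model and put it in the work tray

### The arm

A 6-joint arm with a two-finger parallel gripper is mounted at the origin on the work surface. World frame = base frame: x ahead of the robot, y to its left, z up, the work surface at z = 0. Lengths are in m, angles in rad, forces in N, time in s.
With the tool pointing down it reaches from about 0.35 to 0.775 m from the base axis. Payload 5.5 kg.
Tool frame: the origin (TCP) lies between the finger pads; the fingertips stand 22 mm ahead of it and the grasp point (between the pads) lies 3 mm ahead of it; z points along the fingers, y is the line along which they close (so a half turn about z gives the same grasp; the last joint's range is limited). The gripper opens to 85 mm and grips with 20 to 120 N. Pads are 22 mm wide; open, the fingers measure 114 mm over their backs; the gripper's body (76 mm by 85 mm) begins 54 mm behind the grasp point. The pads swing forward as they close: fully open they stand 13 mm farther back than shut.
Start: joints at [-1.336, 0.313, 0.046, 1.304, 0, 1.431], TCP at [0.21, -0.535, 0.253] pointing down, gripper open.
Joint ranges: [-2.76, 2.76], [-0.86, 1.69], [-1.03, 1.26], [-2.2, 2.34], [-1.47, 1.5], [-3.14, 3.14]. Speed limits (rad/s): [2.57, 2.57, 3.14, 3.14, 3.14, 3.14].

### API

Orientations are given as a unit quaternion [w, x, y, z].
In Python, from workcell import env, ticket, read_camera gives the robot as it stands (env), with the cameras as plain functions and the job (ticket).
- The arm moves only by the tool send_path, called after "Emit:" as name(argument=value, ...), one argument or row to a line, values as JSON. Schema: {"type":"object","properties":{"moves":{"type":"array","items":{"type":"object","properties":{"d":{"type":"array","items":{"type":"number"},"minItems":3,"maxItems":3},"r":{"type":"array","items":{"type":"number"},"minItems":3,"maxItems":3}},"additionalProperties":false},"minItems":1,"maxItems":8},"jaw":{"type":"number"},"squeeze":{"type":"number"},"only":{"type":"string"},"quiet":{"type":"boolean"},"lines":{"type":"string"}},"required":["moves"],"additionalProperties":false}. moves is a list of rows, 1 to 8 of them, each an object with the fields d (a list: dx, dy, dz in a scale on which 1.0 is 0.75 m), r (a list: a rotation vector rx, ry, rz in parts of the range, where 1.0 means pi/2 rad); a field left out counts as zero; each row is the pose to reach, as a shift and turn from the pose commanded when the call began, along the tool's axes at that moment; what a row does not reach only later rows make up. A row lasts 1/8 s, in which the tool goes at most 0.0625 m and 0.188 rad, less where a joint would pass 70% of its speed; a pose out of reach is approached as far as the arm can. jaw is the finger opening in m, set as the call begins (left out keeps the last). The fingers move at their own pace and stop on an object; squeeze is the grip in N (left out, the last holds). Time passes only in rows, so rows that do not move let the fingers close. The tool returns the time, the measured TCP pose, the force, the opening and the grip force at its end. only (a regular expression) keeps the lines of the reply that match it, lines (a string "A,B") keeps lines A to B, and quiet returns only ok. A shift or turn number past 1, either way, is cut back to 1. Input that does not fit is refused with a message, and nothing moves.
- env.get_state(): the state, without advancing time (a new reading comes with each control period).
- read_camera(name): name is "side" or "top"; returns a dict with "image" (480x640x3 uint8, red, green, blue), "K" (3x3 intrinsics, pixels), "R" (3x3) and "t" (3): a world point X has camera coordinates R X + t. Camera axes: x right, y down, z forward; pixel columns grow to the right and rows downward; lengths in m; the calibration is good to about 2 mm. A picture is of the moment at which its call begins. There is no depth.
- ticket.hand_in(): hands the job in; it is judged then, once.
The state is a dict: "clock": time; "joint_pos": joint angles; "qvel": joint speeds; "tau": joint torques, N m; "tcp_pos": TCP position; "orientation": TCP orientation; "wrist_force": force on the tool from outside, world axes, zero at the start; "ft_torque": the same for the moment, N m; "finger_gap": finger opening in m; "grip_force": force on a finger pad.
Only numpy, scipy, OpenCV 4.12 (cv2) and the standard library are available. Lean on these libraries where they do the work, as an engineer would, in place of code of your own. Each camera call takes 0.05 s, during which the arm holds its last target. There are 200 camera calls.

### The job

The stone tooth model on its dark grey carrier plate is finished: lift the red spring hold-down finger by its black knob right up out of the plate, swing it fully out of the way and let it down there. Then unhook the plate, front edge up over the orange sill so that its back edge slips out from under the grey ledge, and set it down gently, flat and upright, inside the orange tray. Do not pull the plate before the finger is out of its way, do not drop it, and leave the jar, the other model and the bottle alone.

Things in the scene. Friction and masses are not known exactly. Their poses are not given: they have to be found in the camera images.
- shoe: Fixed white docking shoe, base 190 x 150 x 20 mm. Origin on the table under the middle of the seated plate; its x points from the open front to the back, y to the side with the finger's post, z up. The plate lies on its floor, 20 mm above the table, between two side rails (inner faces at y = +-41.5 mm, tops at z = 30 mm).
- carrier: Loose dark grey plate 130 x 80 x 8 mm (x, y, z) with a tooth model fixed on it, 0.2 to 0.34 kg. Origin: centre of the underside; seated, its axes are the shoe's and it lies 20 mm above the shoe's origin. The model is a block 62 mm long in x (centre x = 6), 28 mm wide in y, z = 8 to 34 mm, with narrower teeth up to 42. Near the front edge (x = -46, y = 0) a hole 14 x 16 mm takes the finger's nose.
- model_grip (a point): Point to grip the model: in the middle of the block's width and length, at z = 32 of the carrier.
- finger_lift (a joint): Height of the spring-loaded finger, m: 0 pressing on the seated plate, 0.010 at its upper stop, -0.002 let down beside the plate. It pushes down with about 6 N at the bottom, 9 N at the stop. Its nose, hidden in the hole of the plate, comes clear only in the last 3 mm below the stop, which is felt as a sharp rise in force. The lift is straight up, without tilting.
- finger_swing (a joint): Swing of the finger about the vertical post, rad: 0 with the knob over the plate, growing as the knob goes to the shoe's front (-x) and then outward, clockwise seen from above; end stop at 1.65. It stays where it is left (light friction). The plate can be taken out when it is beyond 1.3.
- finger_knob (a point): Centre of the top face of the upright black knob (18 mm diameter, 32 mm tall) on the free end of the red arm (16 mm wide, 90 mm long). Finger down: 72 mm above the table; the arm's top is at 40, its underside at 32 mm. The model's front end is 20 mm from the knob's axis, so close the gripper along the arm; turn the gripper with the swing, or the knob may slip down in the pads.
- finger_pivot (a point): Fixed point on the vertical axis of the finger's post: x = -46, y = 68, z = 42 of the shoe. The knob's axis circles it at 68 mm radius; at swing 0 the knob is straight in the -y direction of the shoe.
- tray: Fixed orange open tray, 190 x 130 x 30 mm, walls and floor 4 to 5 mm. Origin at the centre of its underside, on the table; long side along its x.
- tray_in (a point): Centre of the tray's inner floor, axes as the tray's. Inside it measures about 182 x 122 mm, so the plate must go in with its long side along the tray's, either way round.
- jar: Bystander: white jar, 48 mm diameter, 45 mm tall, origin under its centre.
- arch_model: Bystander: full-arch stone model on a blue base, 66 x 62 x 40 mm, origin under its centre.
- bottle: Bystander: small white bottle with blue cap, 38 mm diameter, 85 mm tall, origin under its centre.
- sill (a point): Middle of the top of the orange sill across the shoe's front: x = -70, y = 0, z = 26 mm of the shoe, 6 mm thick, 70 mm wide, 6 mm higher than the plate's floor. The seated plate's front edge is 2 mm behind it: the plate cannot be drawn out level. Tip it, front up, about its back lower edge by 0.1 to 0.2 rad, then draw it to -x.
- ledge (a point): Front lower edge of the grey ledge at the shoe's back: x = 50, y = 0, z = 33 mm of the shoe; it is 100 mm wide, 8 mm thick, with a stop face behind it at x = 68. The back 15 mm of the seated plate lies under it with 5 mm of free height, less than the sill: a level lift does not free the plate; draw it more than 18 mm to -x before lifting it away.

How it is judged:
By the outcome, as a careful person would: the job done as asked, in the order asked, and still so for the second after the job is handed in, with the robot touching nothing.
It also fails if it takes over 58 s, if anything falls off the work surface, if the arm or the gripper's body presses on something with over 40 N, if the wrist force passes 120 N, or if a joint passes its speed limit or range.

## Working session

There is one attempt and no reset: what is moved stays moved. The work goes in short steps, Python scripts to look and compute and a tool call to move; the robot and the scene stay as the last step left them, time stands still between calls to the robot, and variables do not carry over. Pictures are saved under pics/ and viewed, at most 10 in all, crops included, and the job is handed in when it is done.

```bash
ls; mkdir -p pics
```

Run:
```python
from workcell import env, ticket, read_camera
import cv2,numpy as np
for n in("top","side"):
    c=read_camera(n);cv2.imwrite(f"pics/{n}0.png",c["image"][:,:,::-1]);print(n,c["K"].tolist(),np.round(c["R"],4).tolist(),c["t"])
print(env.get_state())
```

```text
pics
workcell.py
top [[560.616282626775, 0.0, 325.8421995565487], [0.0, 560.616282626775, 237.1609647366706], [0.0, 0.0, 1.0]] [[-0.0274, -0.9996, -0.0045], [-0.9808, 0.0277, -0.1929], [0.193, -0.0009, -0.9812]] [0.01504171 0.63455795 0.90261682]
side [[462.87705064870426, 0.0, 318.2732790330204], [0.0, 462.87705064870426, 234.84451451004009], [0.0, 0.0, 1.0]] [[-0.9697, -0.2432, 0.0219], [-0.1736, 0.6233, -0.7625], [0.1718, -0.7432, -0.6466]] [0.62018592 0.16302563 0.8857617 ]
{'clock': 0.1, 'joint_pos': array([-1.33560463e+00,  3.13956758e-01,  4.51014801e-02,  1.30359359e+00,
       -1.81000506e-06,  1.43118059e+00]), 'qvel': array([-0.00042369, -0.00176104,  0.00202398,  0.0015998 , -0.00129772,
        0.00095704]), 'tau': array([ 2.23448966e-03, -4.81726849e+01,  2.99244243e+01,  1.28367869e-02,
       -1.52795342e-04, -1.17711153e-05]), 'tcp_pos': array([ 0.21038885, -0.53468482,  0.25248374]), 'orientation': array([-8.25285910e-04,  9.82490921e-01,  1.86308636e-01, -4.03748302e-05]), 'wrist_force': array([0.02869714, 0.66284471, 0.50674194]), 'ft_torque': array([ 0.00749286, -0.05610039, -0.00780497]), 'grip_force': 0.0, 'finger_gap': 0.08532257331026717}
```

View pics/top0.png

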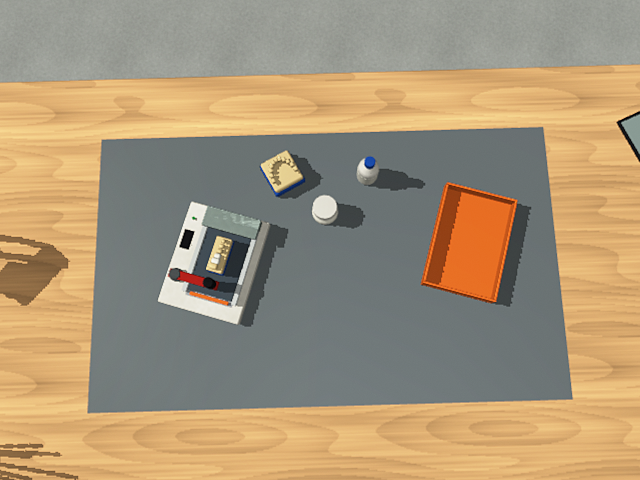

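View pics/side0.png

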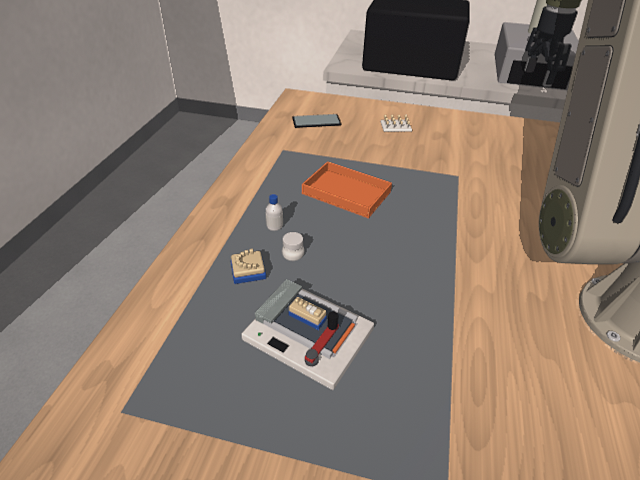

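The top view shows the shoe around (215,262), its front facing the robot, with the knob at (209,282) and the pivot at (175,273). The tray is at (470,243), the jar at (325,209) and the bottle at (368,170). The side view agrees, with the knob at (333,318). I'll zoom in next.

Run:
```python
import cv2,numpy as np
t=cv2.imread("pics/top0.png");s=cv2.imread("pics/side0.png")
a=cv2.resize(t[190:340,150:290],(560,600),interpolation=2)
cv2.imwrite("pics/c1.png",a)
b=cv2.resize(s[270:395,230:390],(800,625),interpolation=2)[:600]
cv2.imwrite("pics/c2.png",b)
```

```text
(no output)
```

View pics/c1.png

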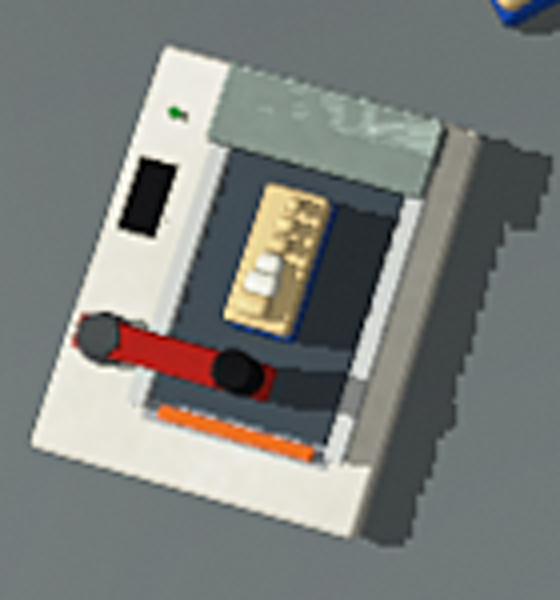

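View pics/c2.png

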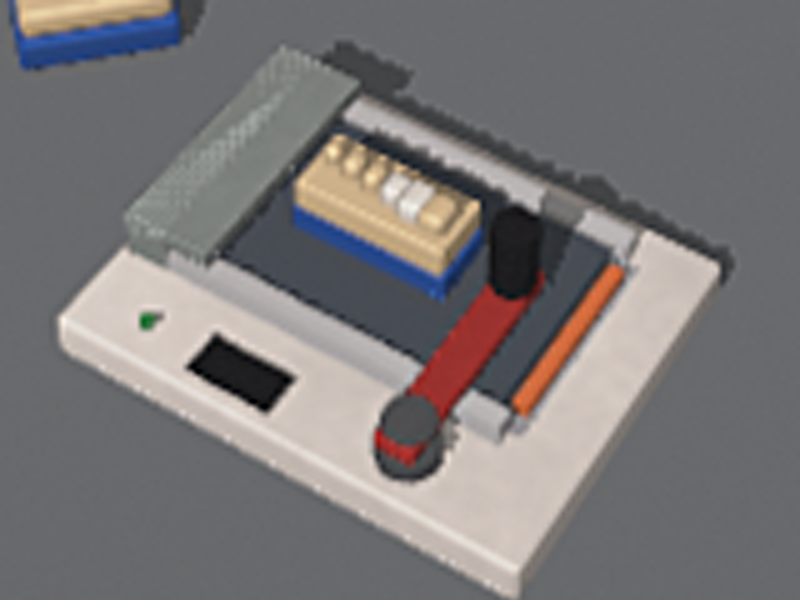

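Create h.py:
```python
import numpy as np
from scipy.optimize import least_squares
from scipy.spatial.transform import Rotation as Ro
from workcell import env, ticket, read_camera
cam={}
def proj(n,X):
    if n not in cam: cam[n]=read_camera(n)
    c=cam[n];p=(c["R"]@np.atleast_2d(X).T).T+c["t"];p=p@c["K"].T;return p[:,:2]/p[:,2:]
def w(p,X):
    X=np.atleast_2d(X);c,s=np.cos(p[2]),np.sin(p[2])
    return np.c_[p[0]+c*X[:,0]-s*X[:,1],p[1]+s*X[:,0]+c*X[:,1],X[:,2]]
def fit(obs,p0):
    def f(p): return np.concatenate([(proj(n,w(p,np.array(X)/1000.))-u).ravel() for n,X,u in obs])
    r=least_squares(f,p0,loss="soft_l1");print(np.round(r.x,4));print(np.round(f(r.x).reshape(-1,2),1).tolist());return r.x
def tool():
    s=env.get_state();q=s["orientation"];return s["tcp_pos"],Ro.from_quat(q[[1,2,3,0]])
```

Run:
```python
from h import *
T=lambda u,v:(150+(u+.5)/4-.5,190+(v+.5)/4-.5)
S=lambda u,v:(230+(u+.5)/5-.5,270+(v+.5)/5-.5)
o=[("top",(-70,35,26),T(159,411)),("top",(-70,-35,26),T(313,453)),("top",(-46,0,72),T(236,368)),
("top",(50,50,41),T(209,140)),("top",(50,-50,41),T(421,197)),("top",(37,14,54),T(268,183)),("top",(-25,14,54),T(225,320)),("top",(-25,-14,54),T(290,336)),
("side",(-70,35,26),S(517,410)),("side",(-70,-35,26),S(618,270)),("side",(-46,0,72),S(517,216)),("side",(50,50,41),S(207,250)),("side",(50,-50,41),S(360,82)),
("side",(-25,14,54),S(440,275)),("side",(-25,-14,54),S(480,210)),("side",(37,14,54),S(295,185))]
fit(o,[.4,.2,0])
c=[(95,65,30),(95,-65,30),(-95,-65,30),(-95,65,30)]
o=[("top",a,b) for a,b in zip(c,[(447,184),(517,200),(497,301),(422,284)])]+[("side",a,b) for a,b in zip(c,[(302,187),(331,165),(392,186),(371,215)])]
fit(o,[.45,-.25,0])
# bystanders
def gp(n,u,z):
    c=cam[n];d=c["R"].T@np.linalg.solve(c["K"],[*u,1]);o=-c["R"].T@c["t"];return o+d*(z-o[2])/d[2]
for nm,u,z in(("jar",(324,207),.045),("bottle",(370,162),.085),("arch",(282,172),.04)):print(nm,gp("top",u,z).round(3))
```

```text
[ 0.6076  0.1848 -0.3069]
[[-0.0, -0.9], [-0.6, -0.3], [-1.6, -0.8], [-0.9, -1.5], [0.1, -0.5], [-0.0, -1.3], [-0.5, -1.5], [-1.3, -1.1], [1.7, -0.9], [1.0, -0.4], [1.0, 0.8], [0.7, 1.2], [1.2, -0.2], [1.4, -4.0], [1.7, -1.5], [0.7, -0.8]]
[ 0.6264 -0.2583 -0.2879]
[[-1.0, -1.6], [-0.3, 0.2], [-1.6, 1.7], [0.3, -0.5], [0.9, -2.7], [-2.5, -3.7], [1.6, -3.5], [0.5, -6.3]]
jar [ 0.693 -0.001  0.045]
bottle [ 0.76  -0.082  0.085]
arch [0.761 0.073 0.04 ]
```

Add to h.py:
```python
def shoe(x,y,z=0,P=(.6076,.1848,-.3069)): return w(P,np.array([[x,y,z]])/1000.)[0]
def go(pos,R=None,yaw=None,pitch=0):
    p,R0=tool()
    if yaw is not None: # tool-x heading yaw, tool down; pitch about tool y
        R=Ro.from_euler("z",yaw)*Ro.from_euler("x",np.pi)*Ro.from_euler("y",pitch)
    print("d",np.round(R0.inv().apply(np.asarray(pos)-p),4).tolist(),"r",np.round((R0.inv()*R).as_rotvec(),4).tolist())
```

Run:
```python
from h import *
k=shoe(-46,0);print(k,tool()[1].as_euler("ZYX"))
go([k[0],k[1],.13],yaw=2.835)
```

```text
[0.56374936 0.19869683 0.        ] [ 3.74797057e-01 -1.77438046e-04 -3.14049903e+00]
d [0.5973, -0.5531, 0.1234] r [-0.0003, -0.0014, -2.4602]
```

The rows are not in the units I measure in: shifts go in shares of 0.75 m and turns go in shares of pi/2 rad. I convert before sending: 0.3 m / 0.75 = 0.4, -0.28 m / 0.75 = -0.3733, -1.2 rad / 1.5708 = -0.7639.

Emit:
send_path(
  moves=[
    {"d":[0.0533,-0.0533,0],"r":[0,0,-0.1082]},
    {"d":[0.1067,-0.1067,0],"r":[0,0,-0.2165]},
    {"d":[0.16,-0.16,0],"r":[0,0,-0.3247]},
    {"d":[0.2267,-0.2133,0],"r":[0,0,-0.4329]},
    {"d":[0.2933,-0.2667,0],"r":[0,0,-0.5411]},
    {"d":[0.3467,-0.32,0],"r":[0,0,-0.6494]},
    {"d":[0.4,-0.3733,0],"r":[0,0,-0.7639]},
    {"d":[0.4,-0.3733,0],"r":[0,0,-0.7639]},
  ],
  jaw=0.05,
  squeeze=60,
)

```text
clock: 1.2
tcp_pos: [0.3879, -0.1612, 0.2534]
orientation: [-0.0, 0.703, 0.711, 0.0]
wrist_force: [0.4, -0.8, -0.2]
finger_gap: 0.0502
grip_force: 0.0
```

```bash
python3 -c "
from h import *
k=shoe(-46,0);go([k[0],k[1],.13],yaw=2.835)"
```

```text
d [0.3577, 0.1802, 0.1236] r [0.0004, -0.0004, -1.2522]
```

Scaled: 0.358 m / 0.75 = 0.4773, 0.3 m / 0.75 = 0.4, -1.252 rad / 1.5708 = -0.797.

Emit:
send_path(
  moves=[
    {"d":[0.0667,0.0333,0.0133],"r":[0,0,-0.1146]},
    {"d":[0.1333,0.0667,0.0267],"r":[0,0,-0.2292]},
    {"d":[0.2,0.1,0.0533],"r":[0,0,-0.3438]},
    {"d":[0.2667,0.1333,0.08],"r":[0,0,-0.4584]},
    {"d":[0.3333,0.1667,0.1067],"r":[0,0,-0.573]},
    {"d":[0.4,0.2,0.1333],"r":[0,0,-0.6875]},
    {"d":[0.4773,0.24,0.1653],"r":[0,0,-0.797]},
    {"d":[0.4773,0.24,0.1653],"r":[0,0,-0.797]},
  ],
)

```text
clock: 2.2
tcp_pos: [0.5662, 0.1957, 0.1265]
orientation: [-0.001, 0.156, 0.988, -0.0]
wrist_force: [-1.6, 0.3, -0.1]
finger_gap: 0.0501
grip_force: 0.0
```

Run:
```python
from h import *
import cv2
k=shoe(-46,0);go([k[0],k[1],.066],yaw=2.835)
p=tool()[0]; print(p)
t=read_camera("top")["image"][:,:,::-1];s=read_camera("side")["image"][:,:,::-1]
cv2.imwrite("pics/a.png",np.hstack([cv2.resize(t[190:330,150:250],(400,560)),cv2.resize(s[250:390,280:380],(400,560))]))
```

```text
d [0.0031, 0.0022, 0.0605] r [-0.0013, -0.0025, -0.0058]
[0.56616108 0.19573879 0.12646729]
```

View pics/a.png

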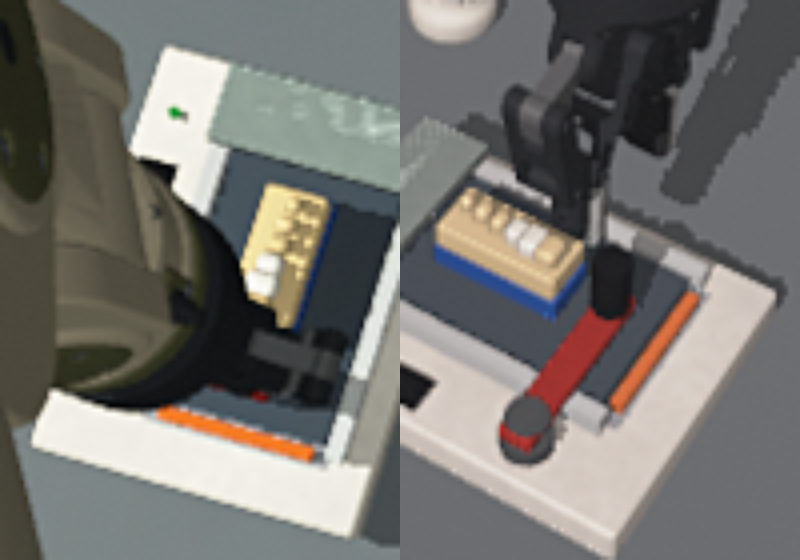

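Scaled: 0.06 m / 0.75 = 0.08, 0.045 m / 0.75 = 0.06, -0.006 rad / 1.5708 = -0.0038.

Emit:
send_path(
  moves=[
    {"d":[0.004,0.0027,0.0267],"r":[0,0,-0.0038]},
    {"d":[0.004,0.0027,0.06],"r":[0,0,-0.0038]},
    {"d":[0.004,0.0027,0.08],"r":[0,0,-0.0038]},
    {"d":[0.004,0.0027,0.08],"r":[0,0,-0.0038]},
  ],
)

```text
clock: 2.8
tcp_pos: [0.5627, 0.1953, 0.0688]
orientation: [-0.001, 0.155, 0.988, -0.0]
wrist_force: [0.5, -0.1, -0.0]
finger_gap: 0.05
grip_force: 0.0
```

Emit:
send_path(
  moves=[
    {},
    {},
    {},
    {},
  ],
  jaw=0.0,
  squeeze=70,
)

```text
clock: 3.3
tcp_pos: [0.5651, 0.1988, 0.0707]
orientation: [0.002, 0.153, 0.988, 0.002]
wrist_force: [1.0, 6.4, -0.9]
finger_gap: 0.0154
grip_force: 68.3
```

```bash
python3 -c "
from h import *
k=shoe(-46,0);go([k[0],k[1],.066],yaw=2.835);print(env.get_state()['ft_torque'])"
```

```text
d [0.0013, -0.0006, 0.0047] r [0.0049, 0.0024, -0.0011]
[ 1.10586258 -0.36288857  0.00362664]
```

Scaled: -0.005 m / 0.75 = -0.0067, -0.003 m / 0.75 = -0.004.

Emit:
send_path(
  moves=[
    {"d":[0,0,-0.004]},
    {"d":[0,0,-0.0067]},
    {"d":[0,0,-0.0067]},
  ],
)

```text
clock: 3.68
tcp_pos: [0.565, 0.199, 0.0749]
orientation: [0.001, 0.153, 0.988, 0.002]
wrist_force: [3.4, 7.9, -6.3]
finger_gap: 0.0156
grip_force: 68.4
```

Emit:
send_path(
  moves=[
    {"d":[0,0,-0.0027]},
    {"d":[0,0,-0.0053]},
    {"d":[0,0,-0.0053]},
  ],
)

```text
clock: 4.05
tcp_pos: [0.5649, 0.199, 0.0787]
orientation: [0.001, 0.153, 0.988, 0.002]
wrist_force: [4.4, 7.7, -7.1]
finger_gap: 0.0154
grip_force: 68.4
```

Scaled: -0.001 m / 0.75 = -0.0013.

Emit:
send_path(
  moves=[
    {"d":[0,0,-0.0013]},
    {"d":[0,0,-0.0013]},
  ],
)

```text
clock: 4.3
tcp_pos: [0.5649, 0.199, 0.0796]
orientation: [0.001, 0.153, 0.988, 0.002]
wrist_force: [3.5, 7.5, -7.7]
finger_gap: 0.0153
grip_force: 68.4
```

Emit:
send_path(
  moves=[
    {"d":[0,0,-0.0013]},
    {"d":[0,0,-0.0013]},
  ],
)

```text
clock: 4.55
tcp_pos: [0.5649, 0.199, 0.0805]
orientation: [0.001, 0.153, 0.988, 0.002]
wrist_force: [4.3, 7.9, -8.3]
finger_gap: 0.0152
grip_force: 68.4
```

Scaled: -0.001 m / 0.75 = -0.0013.

Emit:
send_path(
  moves=[
    {"d":[0,0,-0.0013]},
    {"d":[0,0,-0.0013]},
  ],
)

```text
clock: 4.8
tcp_pos: [0.5649, 0.199, 0.0815]
orientation: [0.001, 0.153, 0.988, 0.002]
wrist_force: [3.7, 7.5, -8.4]
finger_gap: 0.0155
grip_force: 68.4
```

Scaled: -0.001 m / 0.75 = -0.0013.

Emit:
send_path(
  moves=[
    {"d":[0,0,-0.0013]},
    {"d":[0,0,-0.0013]},
  ],
)

```text
clock: 5.05
tcp_pos: [0.5648, 0.199, 0.0825]
orientation: [0.001, 0.153, 0.988, 0.002]
wrist_force: [3.1, 6.9, -9.3]
finger_gap: 0.0152
grip_force: 68.4
```

Scaled: -0.001 m / 0.75 = -0.0013.

Emit:
send_path(
  moves=[
    {"d":[0,0,-0.0013]},
    {"d":[0,0,-0.0013]},
  ],
)

```text
clock: 5.3
tcp_pos: [0.5648, 0.1991, 0.0834]
orientation: [0.001, 0.153, 0.988, 0.002]
wrist_force: [4.0, 7.8, -8.0]
finger_gap: 0.0159
grip_force: 68.4
```

Run:
```python
from h import *
import cv2
s=read_camera("side")["image"][:,:,::-1];s0=cv2.imread("pics/side0.png")
f=lambda s:cv2.resize(s[290:390,300:380],(400,500),interpolation=2)
cv2.imwrite("pics/b.png",np.hstack([f(s0),f(s)]))
for z in(.04,.045,.05):print(z,(proj("side",shoe(-46,9,1000*z))[0]-[300,290])*5,(proj("side",shoe(-46,40,1000*z))[0]-[300,290])*5)
```

```text
0.04 [152.82864278 195.04827846] [106.32539727 256.93883153]
0.045 [153.39405374 185.92098518] [106.71271108 247.82991194]
0.05 [153.96405369 176.71961299] [107.10325082 238.64512431]
```

View pics/b.png

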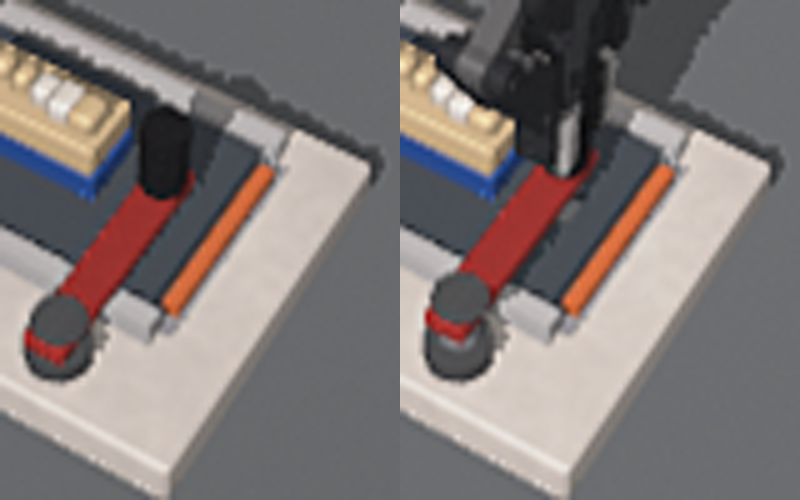

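The arm and post cap have risen by about 23 crop px, so the finger is near the top, and the knob is well seated in the pads. I'll keep going to feel the stop.

Scaled: -0.0015 m / 0.75 = -0.002, -0.001 m / 0.75 = -0.0013.

Emit:
send_path(
  moves=[
    {"d":[0,0,-0.0013]},
    {"d":[0,0,-0.002]},
  ],
)

```text
clock: 5.65
tcp_pos: [0.5645, 0.1993, 0.0839]
orientation: [0.0, 0.153, 0.988, 0.002]
wrist_force: [6.7, 9.9, -15.9]
finger_gap: 0.0156
grip_force: 68.4
```

Scaled: -0.0015 m / 0.75 = -0.002, -0.001 m / 0.75 = -0.0013.

Emit:
send_path(
  moves=[
    {"d":[0,0,-0.0013]},
    {"d":[0,0,-0.002]},
  ],
)

```text
clock: 5.9
tcp_pos: [0.5643, 0.1995, 0.0844]
orientation: [-0.0, 0.153, 0.988, 0.002]
wrist_force: [8.9, 12.1, -21.8]
finger_gap: 0.0154
grip_force: 68.5
```

Scaled: 0.0265 m / 0.75 = 0.0353, 0.0201 m / 0.75 = 0.0268, 0.4 rad / 1.5708 = 0.2546.

Emit:
send_path(
  moves=[
    {"d":[0,0,0.0013]},
    {"d":[0.0091,0.0004,0.0013],"r":[0,0,0.0637]},
    {"d":[0.018,0.0019,0.0013],"r":[0,0,0.1273]},
    {"d":[0.0268,0.004,0.0013],"r":[0,0,0.191]},
    {"d":[0.0353,0.0072,0.0013],"r":[0,0,0.2546]},
  ],
)

```text
clock: 6.52
tcp_pos: [0.5408, 0.2119, 0.0841]
orientation: [0.0, 0.348, 0.937, 0.002]
wrist_force: [8.4, 7.1, -17.1]
finger_gap: 0.0154
grip_force: 68.9
```

Scaled: 0.0629 m / 0.75 = 0.0839, 0.059 m / 0.75 = 0.0787, 1.18 rad / 1.5708 = 0.7512.

Emit:
send_path(
  moves=[
    {"d":[0.0136,0.0011,0.0007],"r":[0,0,0.0955]},
    {"d":[0.0268,0.004,0.0007],"r":[0,0,0.191]},
    {"d":[0.0395,0.0091,0.0007],"r":[0,0,0.2865]},
    {"d":[0.0512,0.0159,0.0007],"r":[0,0,0.382]},
    {"d":[0.0619,0.0243,0.0007],"r":[0,0,0.4775]},
    {"d":[0.0711,0.0343,0.0007],"r":[0,0,0.573]},
    {"d":[0.0787,0.0456,0.0007],"r":[0,0,0.6685]},
    {"d":[0.0839,0.0561,0.0007],"r":[0,0,0.7512]},
  ],
)

```text
clock: 7.52
tcp_pos: [0.5185, 0.2834, 0.0838]
orientation: [-0.001, 0.811, 0.585, -0.001]
wrist_force: [0.5, 1.2, -8.5]
finger_gap: 0.015
grip_force: 69.7
```

Emit:
send_path(
  moves=[
    {},
    {},
  ],
)

```text
clock: 7.78
tcp_pos: [0.5185, 0.283, 0.084]
orientation: [-0.001, 0.809, 0.587, -0.001]
wrist_force: [-0.9, 2.8, -9.8]
finger_gap: 0.0154
grip_force: 69.5
```

```bash
python3 -c "
from h import *
p=tool()[0];P=(.6076,.1848,-.3069);c,s=np.cos(P[2]),np.sin(P[2]);d=p[:2]-P[:2];l=np.array([c*d[0]+s*d[1],-s*d[0]+c*d[1]])*1000;print(l,l-[-46,68])"
```

```text
[-114.62586701   66.67117167] [-68.62586701  -1.32882833]
```

Scaled: 0.011 m / 0.75 = 0.0147, 0.009 m / 0.75 = 0.012, 0.06 rad / 1.5708 = 0.0382.

Emit:
send_path(
  moves=[
    {"d":[0.0053,0,0],"r":[0,0,0.0382]},
    {"d":[0.0053,0,0.004],"r":[0,0,0.0382]},
    {"d":[0.0053,0,0.008],"r":[0,0,0.0382]},
    {"d":[0.0053,0,0.012],"r":[0,0,0.0382]},
    {"d":[0.0053,0,0.0147],"r":[0,0,0.0382]},
    {"d":[0.0053,0,0.0147],"r":[0,0,0.0382]},
  ],
)

```text
clock: 8.52
tcp_pos: [0.5197, 0.2868, 0.0734]
orientation: [-0.001, 0.827, 0.562, -0.001]
wrist_force: [-3.8, 4.5, -6.3]
finger_gap: 0.0153
grip_force: 70.0
```

Scaled: 0.001 m / 0.75 = 0.0013.

Emit:
send_path(
  moves=[
    {"d":[0,0,0.0013]},
    {"d":[0,0,0.0013]},
  ],
)

```text
clock: 8.78
tcp_pos: [0.5197, 0.2868, 0.0726]
orientation: [-0.001, 0.827, 0.562, -0.001]
wrist_force: [-4.1, 4.0, -6.1]
finger_gap: 0.0153
grip_force: 70.0
```

Scaled: 0.001 m / 0.75 = 0.0013.

Emit:
send_path(
  moves=[
    {"d":[0,0,0.0013]},
    {"d":[0,0,0.0013]},
  ],
)

```text
clock: 9.02
tcp_pos: [0.5196, 0.2868, 0.0717]
orientation: [-0.001, 0.827, 0.562, -0.001]
wrist_force: [-4.5, 4.0, -5.9]
finger_gap: 0.0154
grip_force: 70.1
```

Scaled: 0.001 m / 0.75 = 0.0013.

Emit:
send_path(
  moves=[
    {"d":[0,0,0.0013]},
    {"d":[0,0,0.0013]},
  ],
)

```text
clock: 9.28
tcp_pos: [0.5196, 0.287, 0.0713]
orientation: [-0.001, 0.827, 0.563, -0.0]
wrist_force: [-7.1, 3.4, -1.1]
finger_gap: 0.0158
grip_force: 70.4
```

Scaled: -0.06 m / 0.75 = -0.08, -0.03 m / 0.75 = -0.04.

Emit:
send_path(
  moves=[
    {},
    {},
    {"d":[0,0,-0.0067]},
    {"d":[0,0,-0.04]},
    {"d":[0,0,-0.08]},
    {"d":[0,0,-0.08]},
  ],
  jaw=0.06,
)

```text
clock: 10.02
tcp_pos: [0.5232, 0.2873, 0.1342]
orientation: [0.001, 0.827, 0.562, 0.003]
wrist_force: [1.1, 0.6, 0.1]
finger_gap: 0.0601
grip_force: 0.0
```

Run:
```python
from h import *
import cv2
k=shoe(6,0);go([k[0],k[1],.13],yaw=2.835)
t=read_camera("top")["image"][:,:,::-1];s=read_camera("side")["image"][:,:,::-1]
cv2.imwrite("pics/c.png",np.hstack([cv2.resize(t[190:330,140:240],(400,560)),cv2.resize(s[250:390,280:380],(400,560))]))
```

```text
d [-0.0637, 0.1222, 0.0046] r [0.0074, 0.0012, -1.6423]
```

View pics/c.png

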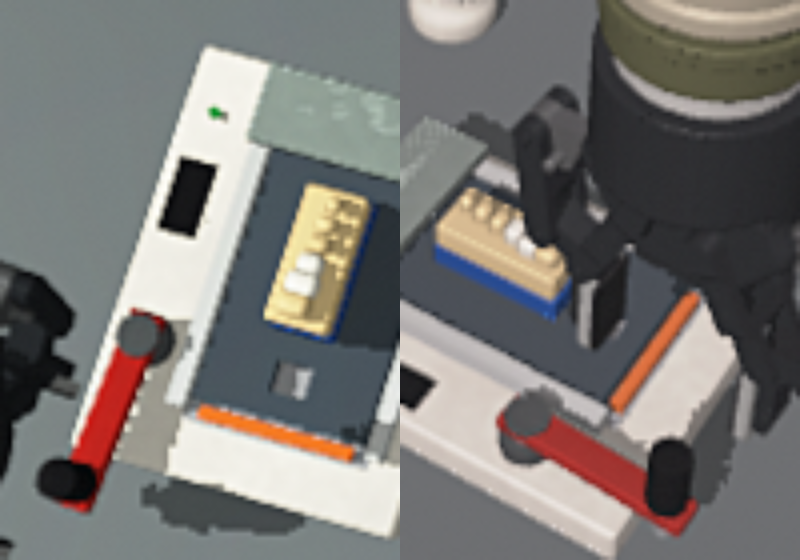

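The red arm now runs parallel to the shoe's side, with the knob outside the front at (68,480) in the crop. The hole at (293,380) is clear and the plate is still seated. Next is the model.

Scaled: 0.115 m / 0.75 = 0.1533, -0.06 m / 0.75 = -0.08, -1.44 rad / 1.5708 = -0.9167.

Emit:
send_path(
  moves=[
    {"d":[-0.0107,0.02,0],"r":[0,0,-0.1146]},
    {"d":[-0.0213,0.04,0],"r":[0,0,-0.2292]},
    {"d":[-0.032,0.0613,0],"r":[0,0,-0.3438]},
    {"d":[-0.0427,0.0813,0],"r":[0,0,-0.4584]},
    {"d":[-0.0533,0.1027,0],"r":[0,0,-0.573]},
    {"d":[-0.064,0.1227,0],"r":[0,0,-0.6875]},
    {"d":[-0.0747,0.1427,0],"r":[0,0,-0.8021]},
    {"d":[-0.08,0.1533,0],"r":[0,0,-0.9167]},
  ],
)

```text
clock: 11.12
tcp_pos: [0.6054, 0.1874, 0.1292]
orientation: [-0.001, 0.249, 0.968, -0.001]
wrist_force: [-0.1, -0.2, -0.7]
finger_gap: 0.0604
grip_force: 0.0
```

Emit:
send_path(
  moves=[
    {"r":[0,0,-0.1146]},
    {"r":[0,0,-0.1273]},
    {"r":[0,0,-0.1273]},
  ],
)

```text
clock: 11.5
tcp_pos: [0.6051, 0.1885, 0.13]
orientation: [-0.001, 0.155, 0.988, -0.0]
wrist_force: [0.5, -0.2, 0.3]
finger_gap: 0.0598
grip_force: 0.0
```

Run:
```python
from h import *
k=shoe(6,0);go([k[0],k[1],.055],yaw=2.835)
```

```text
d [-0.0096, -0.0026, 0.075] r [-0.0007, -0.001, -0.0047]
```

Scaled: 0.074 m / 0.75 = 0.0987, 0.065 m / 0.75 = 0.0867, -0.005 rad / 1.5708 = -0.0032.

Emit:
send_path(
  moves=[
    {"d":[-0.0133,-0.004,0],"r":[0,0,-0.0032]},
    {"d":[-0.0133,-0.004,0.0533],"r":[0,0,-0.0032]},
    {"d":[-0.0133,-0.004,0.0867],"r":[0,0,-0.0032]},
    {"d":[-0.0133,-0.004,0.0987],"r":[0,0,-0.0032]},
    {"d":[-0.0133,-0.004,0.0987],"r":[0,0,-0.0032]},
  ],
)

```text
clock: 12.12
tcp_pos: [0.6142, 0.1824, 0.0565]
orientation: [-0.0, 0.152, 0.988, -0.0]
wrist_force: [1.0, 0.1, 0.4]
finger_gap: 0.06
grip_force: 0.0
```

Emit:
send_path(
  moves=[
    {},
    {},
    {},
    {},
    {},
  ],
  jaw=0.0,
  squeeze=80,
)

```text
clock: 12.75
tcp_pos: [0.6153, 0.1828, 0.0586]
orientation: [0.002, 0.151, 0.988, 0.0]
wrist_force: [-0.3, 0.1, 5.8]
finger_gap: 0.0261
grip_force: 81.3
```

```bash
python3 -c "
from h import *
k=shoe(6,0);go([k[0],k[1],.055],yaw=2.835)"
```

```text
d [0.002, -0.0005, 0.0036] r [0.0014, 0.0029, 0.0029]
```

Scaled: -0.0081 m / 0.75 = -0.0108, -0.0068 m / 0.75 = -0.0091, 0.15 rad / 1.5708 = 0.0955.

Emit:
send_path(
  moves=[
    {"d":[-0.0013,0,-0.002],"r":[0,0.0159,0]},
    {"d":[-0.0027,0,-0.0037],"r":[0,0.0318,0]},
    {"d":[-0.004,0,-0.0056],"r":[0,0.0477,0]},
    {"d":[-0.0053,0,-0.0073],"r":[0,0.0637,0]},
    {"d":[-0.0067,0,-0.0091],"r":[0,0.0796,0]},
    {"d":[-0.008,0,-0.0108],"r":[0,0.0955,0]},
    {"d":[-0.008,0,-0.0108],"r":[0,0.0955,0]},
  ],
)

```text
clock: 13.62
tcp_pos: [0.6208, 0.181, 0.0659]
orientation: [-0.073, 0.151, 0.986, 0.012]
wrist_force: [-1.2, 1.2, 5.3]
finger_gap: 0.0263
grip_force: 81.2
```

```bash
python3 -c "
from h import *
p,R=tool();print(R.as_euler('ZYX'),env.get_state()['ft_torque'])
import cv2
s=read_camera('side')['image'][:,:,::-1]
cv2.imwrite('pics/d.png',cv2.resize(s[250:390,240:380],(600,600)))"
```

```text
[ 2.83783189 -0.14831641  3.14055004] [ 0.071607   -0.23007448  0.04895902]
```

View pics/d.png

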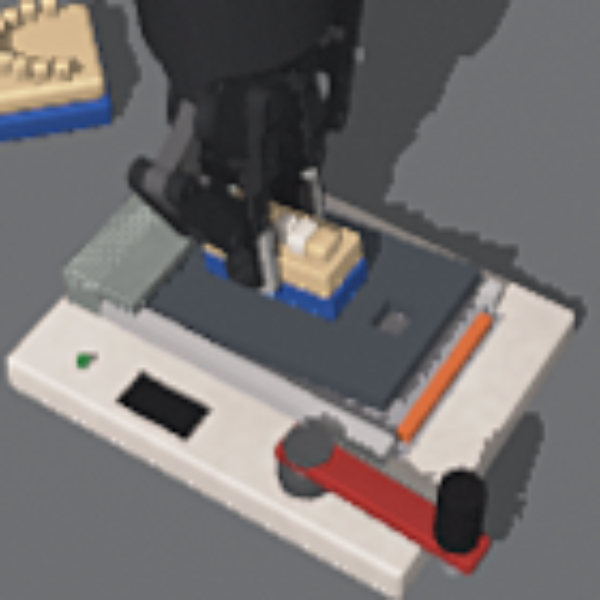

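Scaled: 0.02 m / 0.75 = 0.0267, 0.0015 m / 0.75 = 0.002.

Emit:
send_path(
  moves=[
    {"d":[0,0,-0.0013]},
    {"d":[0.0067,0,-0.0007]},
    {"d":[0.0133,0,0]},
    {"d":[0.02,0,0.0013]},
    {"d":[0.0267,0,0.002]},
  ],
)

```text
clock: 14.3
tcp_pos: [0.6003, 0.1869, 0.0663]
orientation: [-0.074, 0.151, 0.986, 0.011]
wrist_force: [1.6, -0.9, -0.1]
finger_gap: 0.0261
grip_force: 80.8
```

Emit:
send_path(
  moves=[
    {"d":[0.0107,0,0.0016]},
    {"d":[0.0213,0,0.0032]},
    {"d":[0.0267,0,0.004]},
    {"d":[0.0267,0,0.004]},
  ],
)

```text
clock: 14.8
tcp_pos: [0.5803, 0.1931, 0.0664]
orientation: [-0.075, 0.151, 0.986, 0.011]
wrist_force: [-1.6, 0.3, 2.0]
finger_gap: 0.0261
grip_force: 80.8
```

Scaled: -0.12 m / 0.75 = -0.16, -0.09 m / 0.75 = -0.12, -0.148 rad / 1.5708 = -0.0942.

Emit:
send_path(
  moves=[
    {"d":[0.002,0,-0.0133]},
    {"d":[0.006,0,-0.04]},
    {"d":[0.012,0,-0.08],"r":[0,-0.0318,0]},
    {"d":[0.018,0,-0.12],"r":[0,-0.0637,0]},
    {"d":[0.024,0,-0.16],"r":[0,-0.0942,0]},
    {"d":[0.024,0,-0.16],"r":[0,-0.0942,0]},
  ],
)

```text
clock: 15.55
tcp_pos: [0.5824, 0.1933, 0.1907]
orientation: [0.001, 0.151, 0.989, 0.001]
wrist_force: [0.8, 0.6, -3.4]
finger_gap: 0.0261
grip_force: 80.5
```

Run:
```python
from h import *
import cv2
s=read_camera("side")["image"];t=read_camera("top")["image"]
C={}
for n,im in(("top",t),("side",s)):
    h=cv2.cvtColor(im,cv2.COLOR_RGB2HSV);m=cv2.inRange(h,(3,150,90),(18,255,255))
    k,l,st,_=cv2.connectedComponentsWithStats(m);i=1+st[1:,4].argmax();print(st[i])
    c=max(cv2.findContours((l==i).astype("u1"),0,1)[0],key=cv2.contourArea);C[n]=cv2.convexHull(c)[:,0].astype(float)
def f(p): # silhouette hull of the tray box
    r=[]
    for n in C:
        X=w(p,np.array([(a,b,z) for a in(.095,-.095) for b in(.065,-.065) for z in(0,.03)]))
        H=cv2.convexHull(proj(n,X).astype(np.float32))
        r+=[cv2.pointPolygonTest(H,tuple(map(float,q)),True) for q in C[n]]
        h2=C[n].astype(np.float32).reshape(-1,1,2)
        r+=[cv2.pointPolygonTest(h2,tuple(map(float,q)),True) for q in H[:,0]]
    return r
r=least_squares(f,[.626,-.258,-.288],loss="soft_l1",diff_step=1e-3);print(r.x,np.abs(r.fun).mean(),len(r.fun))
P=r.x
go([P[0]+.0*np.cos(P[2]),P[1],.16],yaw=np.pi+P[2])
```

```text
[ 421  182   96  121 8058]
[ 353  172   39   46 1133]
[ 0.62865356 -0.2597931  -0.29434415] 3.4876534095185554 50
d [-0.1813, -0.417, 0.0254] r [-0.0018, -0.0056, -0.0098]
```

Scaled: -0.35 m / 0.75 = -0.4667, -0.26 m / 0.75 = -0.3467.

Emit:
send_path(
  moves=[
    {"d":[-0.0133,-0.0267,0]},
    {"d":[-0.04,-0.08,0]},
    {"d":[-0.0667,-0.1467,0]},
    {"d":[-0.0933,-0.2133,0]},
    {"d":[-0.12,-0.28,0]},
    {"d":[-0.1467,-0.3467,0]},
    {"d":[-0.1733,-0.4133,0]},
    {"d":[-0.2,-0.4667,0]},
  ],
)

```text
clock: 16.75
tcp_pos: [0.619, -0.1896, 0.1861]
orientation: [-0.002, 0.152, 0.988, 0.0]
wrist_force: [0.2, 0.3, -2.1]
finger_gap: 0.0261
grip_force: 80.4
```

Run:
```python
from h import *
import cv2
C={}
for n in("top","side"):
    h=cv2.cvtColor(cv2.imread(f"pics/{n}0.png"),cv2.COLOR_BGR2HSV);m=cv2.inRange(h,(3,150,60),(18,255,255))
    k,l,st,_=cv2.connectedComponentsWithStats(m);i=1+st[1:,4].argmax();print(st[i])
    c=max(cv2.findContours((l==i).astype("u1"),0,1)[0],key=cv2.contourArea);C[n]=cv2.convexHull(c)[:,0].astype(float)
def f(p,ns):
    r=[]
    for n in ns:
        X=w(p,np.array([(a,b,z) for a in(.095,-.095) for b in(.065,-.065) for z in(0,.03)]))
        H=cv2.convexHull(proj(n,X).astype(np.float32))
        r+=[cv2.pointPolygonTest(H,tuple(map(float,q)),True) for q in C[n]]
    return r
for ns in(["top"],["side"],["top","side"]):
    r=least_squares(f,[.626,-.258,-.288],args=(ns,),diff_step=1e-3);P=r.x;print(P,np.abs(r.fun).mean())
a=np.array([np.cos(P[2]),np.sin(P[2])])*.008
go([P[0]+a[0],P[1]+a[1],.10],yaw=np.pi+P[2])
```

```text
[ 421  182   96  121 8071]
[ 302  162   90   56 2946]
[ 0.62821409 -0.25954116 -0.2968324 ] 0.28540432793737525
[ 0.63193267 -0.26097842 -0.29305349] 0.5182460165608038
[ 0.62951846 -0.25987021 -0.29057528] 0.582693856179339
d [-0.0382, -0.0608, 0.0856] r [-0.0018, -0.0029, -0.02]
```

Scaled: 0.085 m / 0.75 = 0.1133, 0.07 m / 0.75 = 0.0933, -0.02 rad / 1.5708 = -0.0127.

Emit:
send_path(
  moves=[
    {"d":[-0.02,-0.0333,0],"r":[0,0,-0.0064]},
    {"d":[-0.04,-0.0667,0],"r":[0,0,-0.0127]},
    {"d":[-0.0507,-0.0813,0.0133],"r":[0,0,-0.0127]},
    {"d":[-0.0507,-0.0813,0.0533],"r":[0,0,-0.0127]},
    {"d":[-0.0507,-0.0813,0.0933],"r":[0,0,-0.0127]},
    {"d":[-0.0507,-0.0813,0.1133],"r":[0,0,-0.0127]},
    {"d":[-0.0507,-0.0813,0.1133],"r":[0,0,-0.0127]},
  ],
)

```text
clock: 17.73
tcp_pos: [0.6367, -0.2547, 0.1004]
orientation: [-0.003, 0.141, 0.99, 0.001]
wrist_force: [-0.3, -0.1, -1.5]
finger_gap: 0.0264
grip_force: 80.3
```

Run:
```python
from h import *
import cv2
P=(.6295,-.2599,-.2906)
a=np.array([np.cos(P[2]),np.sin(P[2])])*.008
go([P[0]+a[0],P[1]+a[1],.05],yaw=np.pi+P[2])
s=read_camera("side")["image"][:,:,::-1];t=read_camera("top")["image"][:,:,::-1]
cv2.imwrite("pics/e.png",np.hstack([cv2.resize(t[160:320,400:540],(400,457)),cv2.resize(s[110:270,270:410],(400,457))]))
```

```text
d [-0.0028, -0.0071, 0.0504] r [0.0009, -0.0058, 0.007]
```

View pics/e.png

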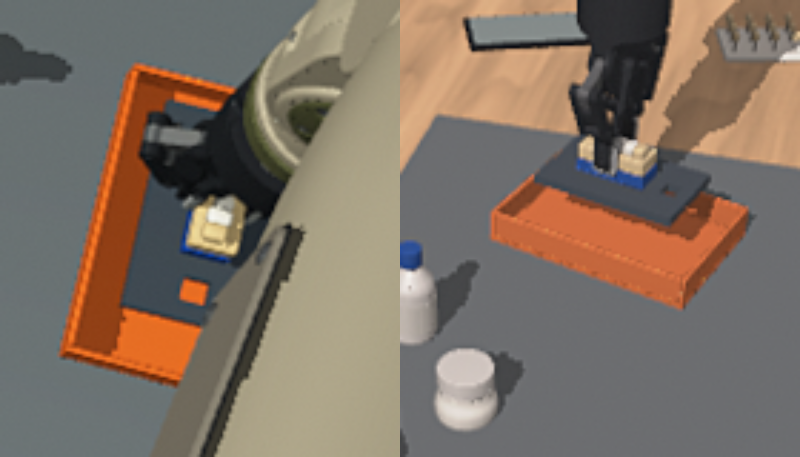

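The plate is level above the tray, aligned with its long side and centred to within about 7 mm. I'll correct that and lower it.

Scaled: 0.05 m / 0.75 = 0.0667, 0.046 m / 0.75 = 0.0613, -0.006 rad / 1.5708 = -0.0038.

Emit:
send_path(
  moves=[
    {"d":[-0.004,-0.0093,0.0133],"r":[0,-0.0038,0.0045]},
    {"d":[-0.004,-0.0093,0.0333],"r":[0,-0.0038,0.0045]},
    {"d":[-0.004,-0.0093,0.0507],"r":[0,-0.0038,0.0045]},
    {"d":[-0.004,-0.0093,0.0613],"r":[0,-0.0038,0.0045]},
    {"d":[-0.004,-0.0093,0.0667],"r":[0,-0.0038,0.0045]},
    {"d":[-0.004,-0.0093,0.0667],"r":[0,-0.0038,0.0045]},
  ],
)

```text
clock: 18.58
tcp_pos: [0.6386, -0.263, 0.052]
orientation: [0.002, 0.145, 0.989, -0.0]
wrist_force: [-0.1, -0.1, -2.9]
finger_gap: 0.0259
grip_force: 80.3
```

Emit:
send_path(
  moves=[
    {"d":[0,0,0.0013]},
    {"d":[0,0,0.004]},
    {"d":[0,0,0.004]},
  ],
)

```text
clock: 18.95
tcp_pos: [0.6387, -0.2631, 0.0494]
orientation: [0.002, 0.145, 0.989, -0.0]
wrist_force: [0.7, -0.4, -2.6]
finger_gap: 0.0263
grip_force: 80.3
```

Scaled: 0.002 m / 0.75 = 0.0027, 0.001 m / 0.75 = 0.0013.

Emit:
send_path(
  moves=[
    {"d":[0,0,0.0013]},
    {"d":[0,0,0.0027]},
    {"d":[0,0,0.0027]},
  ],
)

```text
clock: 19.32
tcp_pos: [0.6386, -0.2631, 0.0473]
orientation: [0.002, 0.145, 0.989, -0.0]
wrist_force: [-0.0, 0.2, -1.9]
finger_gap: 0.0261
grip_force: 80.3
```

Scaled: 0.002 m / 0.75 = 0.0027, 0.001 m / 0.75 = 0.0013.

Emit:
send_path(
  moves=[
    {"d":[0,0,0.0013]},
    {"d":[0,0,0.0027]},
    {"d":[0,0,0.0027]},
  ],
)

```text
clock: 19.7
tcp_pos: [0.6386, -0.2631, 0.0452]
orientation: [0.002, 0.145, 0.989, -0.0]
wrist_force: [0.8, 0.7, -2.5]
finger_gap: 0.0261
grip_force: 80.3
```

Scaled: 0.001 m / 0.75 = 0.0013.

Emit:
send_path(
  moves=[
    {"d":[0,0,0.0013]},
    {"d":[0,0,0.0013]},
  ],
)

```text
clock: 19.95
tcp_pos: [0.6387, -0.2631, 0.0443]
orientation: [0.002, 0.145, 0.989, -0.0]
wrist_force: [-0.2, 1.0, -2.3]
finger_gap: 0.0263
grip_force: 80.3
```

Scaled: 0.001 m / 0.75 = 0.0013.

Emit:
send_path(
  moves=[
    {"d":[0,0,0.0013]},
    {"d":[0,0,0.0013]},
  ],
)

```text
clock: 20.2
tcp_pos: [0.6387, -0.2631, 0.0433]
orientation: [0.002, 0.145, 0.989, -0.0]
wrist_force: [0.3, -0.0, -2.4]
finger_gap: 0.0261
grip_force: 80.3
```

Scaled: 0.001 m / 0.75 = 0.0013.

Emit:
send_path(
  moves=[
    {"d":[0,0,0.0013]},
    {"d":[0,0,0.0013]},
  ],
)

```text
clock: 20.45
tcp_pos: [0.6389, -0.2632, 0.0426]
orientation: [0.002, 0.145, 0.989, -0.0]
wrist_force: [-0.5, 0.1, -0.3]
finger_gap: 0.0263
grip_force: 80.5
```

Scaled: 0.001 m / 0.75 = 0.0013.

Emit:
send_path(
  moves=[
    {"d":[0,0,0.0013]},
    {"d":[0,0,0.0013]},
  ],
)

```text
clock: 20.7
tcp_pos: [0.6389, -0.2632, 0.0426]
orientation: [0.002, 0.145, 0.989, -0.0]
wrist_force: [-2.9, -0.3, 5.0]
finger_gap: 0.0263
grip_force: 81.3
```

Contact made: the plate rests on the tray floor. I'll release it and retreat.

Scaled: -0.16 m / 0.75 = -0.2133, -0.12 m / 0.75 = -0.16.

Emit:
send_path(
  moves=[
    {},
    {},
    {},
    {"d":[0,0,-0.0133]},
    {"d":[0,0,-0.0533]},
    {"d":[0,0,-0.1067]},
    {"d":[0,0,-0.16]},
    {"d":[0,0,-0.2133]},
  ],
  jaw=0.06,
)

```text
clock: 21.7
tcp_pos: [0.6382, -0.2629, 0.2036]
orientation: [0.002, 0.145, 0.989, -0.0]
wrist_force: [0.4, -0.1, 0.0]
finger_gap: 0.0603
grip_force: 0.0
```

Emit:
send_path(
  moves=[
    {"d":[0.0533,-0.0533,0]},
    {"d":[0.1067,-0.1067,0]},
    {"d":[0.16,-0.16,0]},
    {"d":[0.2,-0.2,0]},
    {"d":[0.2,-0.2,0]},
  ],
)

```text
clock: 22.32
tcp_pos: [0.4492, -0.3651, 0.2019]
orientation: [0.002, 0.147, 0.989, -0.001]
wrist_force: [-0.1, 0.4, 0.1]
finger_gap: 0.0605
grip_force: 0.0
```

Run:
```python
from h import *
import cv2
t=read_camera("top")["image"][:,:,::-1];s=read_camera("side")["image"][:,:,::-1]
cv2.imwrite("pics/f.png",np.hstack([cv2.resize(t,(400,300)),cv2.resize(s[110:270,210:423],(400,300))]))
```

```text
(no output)
```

View pics/f.png

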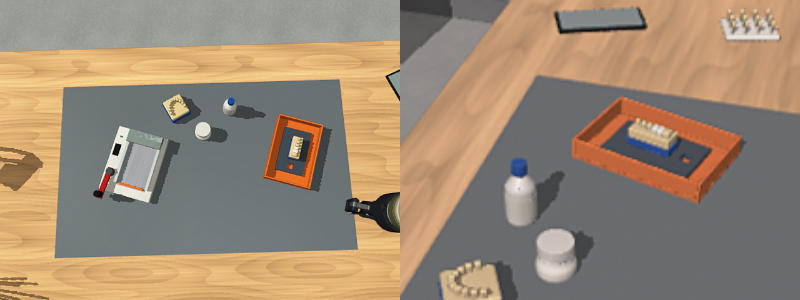

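The plate lies flat and centred in the tray at (295,148), the finger is swung out at (105,180), and the bystanders haven't moved.

```bash
python3 -c "
from workcell import env, ticket, read_camera
print(ticket.hand_in())"
```

```text
the job is handed in; nothing more can be done
None
```

The job is handed in at about 22 s: the finger was lifted out, swung to about 1.6 rad and let down, then the plate was unhooked and set flat and upright in the tray, with the jar, the other model and the bottle untouched.

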